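# Refit a cooker's control knob over its two rings and hold it pressed

## Robot

A 6-joint arm with a two-finger parallel gripper is mounted at the origin on the work surface. World frame = base frame: x ahead of the robot, y to its left, z up, the work surface at z = 0. Lengths are in mm, angles in degrees, forces in N, time in s.
With the tool pointing down it reaches from about 350 to 850 mm from the base axis. Payload 8.1 kg.
Tool frame: the origin (TCP) lies midway between the tips of the shut fingers; the grasp point (between the pads) lies 19 mm behind it; z points along the fingers, y is the line along which they close (so a half turn about z gives the same grasp; the last joint's range is limited). The gripper opens to 85 mm and grips with 20 to 120 N. Pads are 22 mm wide; open, the fingers measure 114 mm over their backs; the gripper's body (76 mm by 85 mm) begins 54 mm behind the grasp point. The pads swing forward as they close: fully open they stand 13 mm farther back than shut.
Start: joints at [61.627, 7.471, 85.268, -0, 87.261, -4.893], TCP at [239.035, 550.334, 206.292] pointing down, gripper open.
Joint ranges: [-169.43, 169.43], [-51.17, 129.36], [1.28, 143.12], [-76.62, 256.62], [0, 156.53], [-152.29, 152.29]. Speed limits (degrees/s): [136.94, 136.94, 159.86, 180, 180, 180].

## Interface

Orientations are given as [roll, pitch, yaw] about the fixed x, y, z axes, in that order (R = Rz(yaw) Ry(pitch) Rx(roll)).
In Python, from bench import r gives the robot as it stands. The module is installed in compiled form; this text tells all that it offers.
- The arm moves only by the tool jog_arm, never from a script. Its argument "rows" is a list of rows, each a list of 2 entries, a list of its own where there are three numbers: the shift along the tool's x, y, z in mm, then the turn, a rotation vector about the tool's x, y, z in rad. A call has 1 to 10 rows; each row is the pose to reach, as a shift and turn from the pose commanded when the call began, along the tool's axes at that moment; what a row does not reach only later rows make up. A row lasts 1/10 s, in which the tool goes at most 50 mm and 8.59 degrees, less where a joint would pass 70% of its speed; a pose out of reach is approached as far as the arm can. A call with a gripper value outside its range is refused whole. "grip" is the finger opening in mm, from 0 to 85.4, set as the call begins (left out, the last holds). The fingers move at their own pace and stop on an object; "force" is the grip in N (left out, the last holds). Time passes only in rows, so rows that repeat a pose let the fingers close. It gives the time, the measured TCP pose, the force, the opening and the grip force at its end, in the units of the state.
- r.sense(): the state, without advancing time (a new reading comes with each control period).
- r.snapshot(name): name is "scene" or "top" or "wrist"; returns (picture, depth): 400x640x3 uint8, blue, green, red; 400x640 float32, mm along the optical axis (not along the pixel's ray), 0 where there is no reading.
- r.camera_params(name): a dict with "fx", "fy", "cx", "cy" (pixels), "dist_coeffs" ([k1, k2, p1, p2, k3] as OpenCV has them; the pictures are not rectified), "pose" (4x4, takes a point from camera to world coordinates); the wrist camera has in their place "tool_from_camera" (4x4, takes a point from camera to tool coordinates, whose origin is the TCP and whose axes are the flange's). Camera axes: x right, y down, z forward; pixel columns grow to the right and rows downward; lengths in mm; the calibration is good to about 2 mm. A picture is of the moment at which its call begins: read the wrist's pose just before it. camera_params takes no time and is no camera call.
- r.hand_in(): hands the job in; it is judged then, once.
The state is a dict: "time": time; "joint_pos": joint angles; "qd": joint speeds; "joint_efforts": joint torques, N m; "tool_pos": TCP position; "tcp_rot": TCP orientation; "ft_force": force on the tool from outside, world axes, zero at the start; "wrist_torque": the same for the moment, N m; "finger_gap": finger opening in mm; "grip_force": force on a finger pad.
Only numpy, scipy, OpenCV 4.12 (cv2) and the standard library are available. Lean on these libraries where they do the work, as an engineer would, in place of code of your own. Each camera call takes 0.05 s, during which the arm holds its last target. There are 200 camera calls.

## Task

The control of the little countertop cooker was taken apart for washing and its parts are drying on the tray. Put it together again: lay the wide steel spill ring flat on the cooker, centred round the bare control stem, lay the narrower black trim ring flat and centred on top of it, then turn the knob so that the flat in its bore matches the flat of the D-shaped stem and push it fully home. Finish while holding the knob pressed all the way down against the stem's spring, which frees the child lock (do not let go: the job ends with the knob held down), and leave the bottles, nipple, straw cup, flower rack and storage box where they stand.

Things in the scene. Friction and masses are not known exactly. Their poses are not given: they have to be found in the camera images.
- cooker: Countertop one-burner cooker, fixed, 350 deep (its x) x 270 wide (its y) x 62 high, white body with a brushed-steel top and a flush black glass hob on the rear two thirds. Origin: middle of its underside, on the bar; its front looks to its -x. The control stem stands in the front steel strip, 115 mm in front of the origin (at x = -115 mm, y = 0).
- seat (a point): Point on the cooker's flat top (62 mm above the bar) on the axis of the control stem; z up. The spill ring's underside belongs here. A thin flush aluminium disc of 72 mm diameter marks the seat round it.
- stem_tip (a point): Centre of the top end of the control stem, a bare upright steel shaft, 12 diameter, 38 tall above the cooker's top. Its upper 22 mm is D-shaped: a bright flat 3.5 mm from the axis faces the -x direction of this frame (z up); the top 2 mm is bevelled. It stands turned up to 0.6 rad either way from the flat facing the cooker's front, and turns only against stiff friction (0.15 N m).
- stem (a joint): How far the control stem is pressed down, 0 to 0.005 m. A spring pushes it up: 5 N moves it off 0, 9 N brings it to its stop at 0.005; it rises again when let go.
- tray: White acrylic tray, fixed, 400 (its x) x 320 (its y) mm, floor 5 mm above the bar, walls 5 mm thick and 18 mm high. Origin: middle of its underside.
- spill_ring: The wide ring: flat stainless ring, outer diameter 64, hole 22, 6 thick, 35 to 70 g, lying flat on the tray's floor. Origin: centre of its underside, z up.
- trim_ring: The narrower ring: flat black plastic ring, outer diameter 54, hole 22, 7 thick, 14 to 28 g, lying flat on the tray's floor. Origin: centre of its underside, z up.
- knob: Round black plastic knob standing upright on the tray, 32 high, 25 to 50 g; its upper 14 mm is a true 40 mm round to grip, the lower part about 39. Origin: centre of its underside, z up. A white pointer line runs from the middle of its top to the rim and down the side, towards its -x; the flat of the bore inside lies under it. So knob and stem match when their yaws are equal (within 0.1 rad).
- bore_end (a point): The end of the knob's D-shaped bore, on the knob's axis 18 mm above its underside. The bore is open below: radius 6.6, flat 4.1 mm from the axis, widening over the lowest 3 mm. When the knob is fully home the stem's top touches this point; the knob's underside is then 20 mm above the cooker's top, 15 mm with the stem pressed to its stop (2 mm above the rings).
- nipple: Lavender silicone nipple, flange 48 diameter, 45 high, standing on the tray among the parts. Leave alone.
- bottle_a: Short polypropylene bottle with lavender collar and clear cap, 54 diameter, 116 high, standing on the tray. Leave alone.
- bottle_b: A second such bottle. Leave alone.
- straw_cup: Stainless straw cup with two handles, 64 diameter (100 over the handles), 123 high, standing on the tray. Leave alone.
- flower_rack: White flower-shaped drying rack, 100 diameter, 72 high, standing on the tray. Leave alone.
- lock_box: Small plastic storage box with a lavender lid and a lever lock, 102 x 136 x 63, standing on the bar beside the cooker. Leave alone.
Not all that is in view belongs to the job. Several things have the shape of the trim_ring; the one meant has the colours described above. Several things have the shape of the spill_ring; the one meant has the colours described above.

How it is judged (in metres and radians):
On the way, in this order (a step that is already met when the one before it is completed fails the run):
1. the wide steel ring lies flat on the cooker, centred round the stem, and is let go (horizontal distance between spill_ring and seat below 0.004 m and z of spill_ring in the frame of seat below 0.002 m and angle between spill_ring's own z axis and vertical below 0.06 rad and contact force between the fingers and spill_ring below 0.2 N), for 0.2 s.
2. the narrower black ring lies flat on top of it, centred round the stem, and is let go (horizontal distance between trim_ring and seat below 0.004 m and z of trim_ring in the frame of seat between 0.004 and 0.008 m and angle between trim_ring's own z axis and vertical below 0.06 rad and contact force between the fingers and trim_ring below 0.2 N), for 0.2 s.
3. the knob, its flat matched to the stem's, is pushed fully onto the stem (horizontal distance between knob and stem_tip below 0.003 m and z of knob in the frame of stem_tip below -0.016 m and angle between the x axis of knob and the x axis of stem_tip, either way round below 0.25 rad), for 0.1 s.
At the end, for the whole second after the job is handed in: Both rings lie flat (0.06 rad), the steel one on the cooker (within 2 mm), the black one on it, each within 4 mm of the stem axis; the knob, flats matched, is at least 16 of 18 mm onto the stem, and the fingers still hold it down with the stem pressed at least 4 of 5 mm for the last second (all of step 3 and horizontal distance between each of spill_ring, trim_ring and seat below 0.004 m and z of spill_ring in the frame of seat below 0.002 m and angle between each of spill_ring, trim_ring's own z axis and vertical below 0.06 rad and z of trim_ring in the frame of seat between 0.004 and 0.008 m and angle between knob's own z axis and vertical below 0.12 rad and value of joint stem above 0.004 m and contact force between the fingers and knob above 3 N); the arm keeps its last pose, push and grip.
It fails at once if a bottle, the nipple, the straw cup, the flower rack or the storage box is pushed more than 30 mm from its place or knocked over (distance of any of nipple, bottle_a, bottle_b, straw_cup, flower_rack, lock_box from where it was at the start of the episode above 0.03 m or angle between any of nipple, bottle_a, bottle_b, straw_cup, flower_rack, lock_box's own z axis and vertical above 0.8 rad).
It also fails if it takes over 70 s, if anything falls off the work surface, if the arm or the gripper's body presses on something with over 40 N, if the wrist force passes 120 N, or if a joint passes its speed limit or range.

## Working session

There is one attempt and no reset: what is moved stays moved. The work goes in short steps, Python scripts to look and compute and a tool call to move; the robot and the scene stay as the last step left them, time stands still between calls to the robot, and variables do not carry over. Pictures are saved under pics/ and viewed, at most 10 in all, crops included, and the job is handed in when it is done.

Besides the shell and the picture viewer there is one more tool, called by a JSON object that holds its "op" and its "data", one argument or row to a line. jog_arm: Moves the arm, as the interface text tells. Its arguments: {"type":"object","properties":{"rows":{"type":"array"},"grip":{"type":"number"},"force":{"type":"number"}},"required":["rows"]}

```bash
mkdir -p pics
cat > h.py <<'E'
import numpy as np, cv2
from scipy.spatial.transform import Rotation as R
from bench import r
def tool():
    s=r.sense(); T=np.eye(4); T[:3,:3]=R.from_euler('xyz',s['tcp_rot'],degrees=True).as_matrix(); T[:3,3]=s['tool_pos']; return T
def grab(name,tag):
    T=tool(); c=r.camera_params(name); p,d=r.snapshot(name)
    P=np.array(c['pose']) if 'pose' in c else T@np.array(c['tool_from_camera'])
    np.savez(f'{tag}.npz',p=p,d=d,P=P,K=[c['fx'],c['fy'],c['cx'],c['cy']],D=c['dist_coeffs'],T=T)
    cv2.imwrite(f'pics/{tag}.png',p); return p,d
def ray(tag,u,v):
    a=np.load(f'{tag}.npz'); f=a['K']; K=np.array([[f[0],0,f[2]],[0,f[1],f[3]],[0,0,1.]])
    q=cv2.undistortPoints(np.array([[[u,v]]],float),K,a['D'])[0,0]
    return a['P'][:3,:3]@np.array([q[0],q[1],1]),a['P'][:3,3],a
def atz(tag,u,v,z):   # world point on plane z
    d,o,_=ray(tag,u,v); return o+d*(z-o[2])/d[2]
def atd(tag,u,v):     # by depth
    d,o,a=ray(tag,u,v); w=a['d'][int(v)-1:int(v)+2,int(u)-1:int(u)+2]; w=w[w>0]
    return o+d*np.median(w) if len(w) else None
def proj(tag,X):
    a=np.load(f'{tag}.npz'); f=a['K']; K=np.array([[f[0],0,f[2]],[0,f[1],f[3]],[0,0,1.]])
    Q=np.linalg.inv(a['P']); return cv2.projectPoints(np.atleast_2d(X).astype(float),cv2.Rodrigues(Q[:3,:3])[0],Q[:3,3],K,a['D'])[0][:,0]
E
python3 - <<'E'
from h import *
a,_=grab('scene','s0'); b,_=grab('top','t0'); c,_=grab('wrist','w0')
s=r.sense(); print(s['tool_pos'],s['tcp_rot'],s['time'])
print(np.load('t0.npz')['P'].round(2), np.load('t0.npz')['K'])
print(np.load('w0.npz')['P'].round(2), np.array(r.camera_params('wrist')['tool_from_camera']).round(3))
E
```

```text
[238.82671242 549.93050259 205.48158054] [-1.79919855e+02 -6.08653645e-03  1.56519306e+02] 0.15
[[ 0.00000e+00 -9.80000e-01  1.90000e-01  1.88570e+02]
 [-1.00000e+00 -0.00000e+00 -0.00000e+00 -9.27200e+01]
 [ 0.00000e+00 -1.90000e-01 -9.80000e-01  1.82982e+03]
 [ 0.00000e+00  0.00000e+00  0.00000e+00  1.00000e+00]] [496.3021733  496.3021733  312.27466178 206.25261986]
[[ 4.0000e-01  8.7000e-01  2.9000e-01  1.6300e+02]
 [ 9.2000e-01 -3.8000e-01 -1.3000e-01  5.8285e+02]
 [-0.0000e+00  3.2000e-01 -9.5000e-01  3.7287e+02]
 [ 0.0000e+00  0.0000e+00  0.0000e+00  1.0000e+00]] [[ 1.0000e-03 -9.4800e-01 -3.1900e-01  8.2679e+01]
 [ 1.0000e+00  1.0000e-03  0.0000e+00 -2.0700e-01]
 [ 0.0000e+00 -3.1900e-01  9.4800e-01 -1.6752e+02]
 [ 0.0000e+00  0.0000e+00  0.0000e+00  1.0000e+00]]
```

View pics/t0.png

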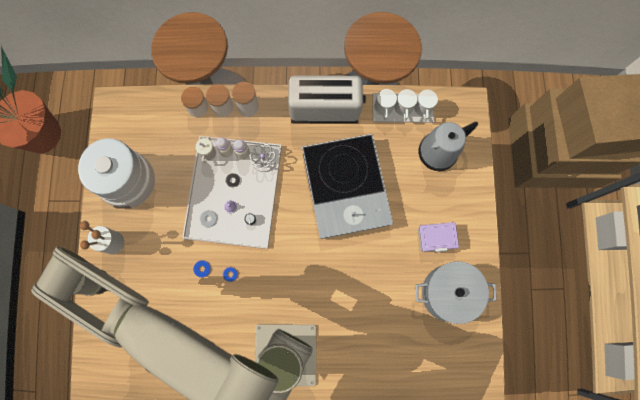

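View pics/s0.png

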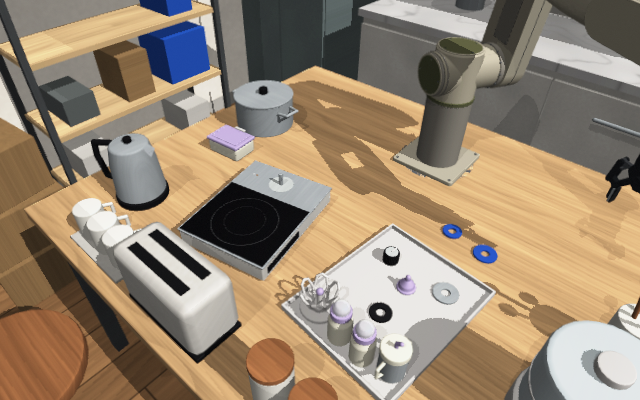

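Top view: steel spill ring at (209,218), black trim ring (233,180), knob (251,219), nipple (231,206), stem seat (354,214). The blue rings at (202,268) and (231,274) have the ring shapes but the wrong colour. The steel and black rings on the tray fit the description. I'll confirm this in one enlarged crop.

Run:
```python
from h import *
p=np.load('t0.npz')['p']; 
c=cv2.resize(p[130:290,180:290],None,fx=3.7,fy=3.7,interpolation=cv2.INTER_CUBIC)
d=cv2.resize(p[180:245,310:395],None,fx=4.5,fy=4.5,interpolation=cv2.INTER_CUBIC)
o=np.zeros((max(c.shape[0],d.shape[0]),c.shape[1]+d.shape[1],3),np.uint8); o[:c.shape[0],:c.shape[1]]=c; o[:d.shape[0],c.shape[1]:]=d
cv2.imwrite('pics/c0.png',o); print(o.shape)
for n,u,v,z in [('spill',209,218,11),('trim',233,180,12),('knob',251,219,37),('nip',231,206,40),('seat',354,214,62),('blue1',202,268,6),('blue2',231,274,6),('A',203,150,100),('B',222,145,100),('C',239,146,100),('box',439,236,63)]:
    print(n,atz('t0',u,v,z).round(1),atd('t0',u,v).round(1))
for z,q in [(23,[(200,138),(281,147),(268,247),(185,239)]),(62,[(303,152),(372,136),(391,225),(320,237)])]:
    for k in q: print(k,atz('t0',*k,z).round(1))
```

```text
(592, 789, 3)
spill [496.9 291.2  11. ] [497.4 291.8   7.8]
trim [643.  205.7  12. ] [643.3 205.9  10.8]
knob [489.5 130.   37. ] [489.5 129.9  37.5]
nip [537.3 205.   40. ] [538.3 205.9  34.5]
seat [ 505.3 -245.9   62. ] [ 498.9 -242.8   97.6]
blue1 [310.6 311.    6. ] [ 3.110e+02  3.124e+02 -2.000e-01]
blue2 [289.7 202.5   6. ] [ 2.900e+02  2.035e+02 -1.000e-01]
A [734.1 306.4 100. ] [733.5 305.9 101.8]
B [753.1 236.9 100. ] [748.3 234.1 114.5]
C [749.1 174.1 100. ] [742.6 170.9 120.2]
box [ 425.1 -554.    63. ] [ 425.2 -554.1   62.7]
(200, 138) [806.7 338.4  23. ]
(281, 147) [770.2  25.2  23. ]
(268, 247) [388.3  66.7  23. ]
(185, 239) [415.6 375.3  23. ]
(303, 152) [738.4 -59.4  62. ]
(372, 136) [ 802.7 -317.7   62. ]
(391, 225) [ 465.3 -379.7   62. ]
(320, 237) [ 421.  -122.8   62. ]
```

View pics/c0.png

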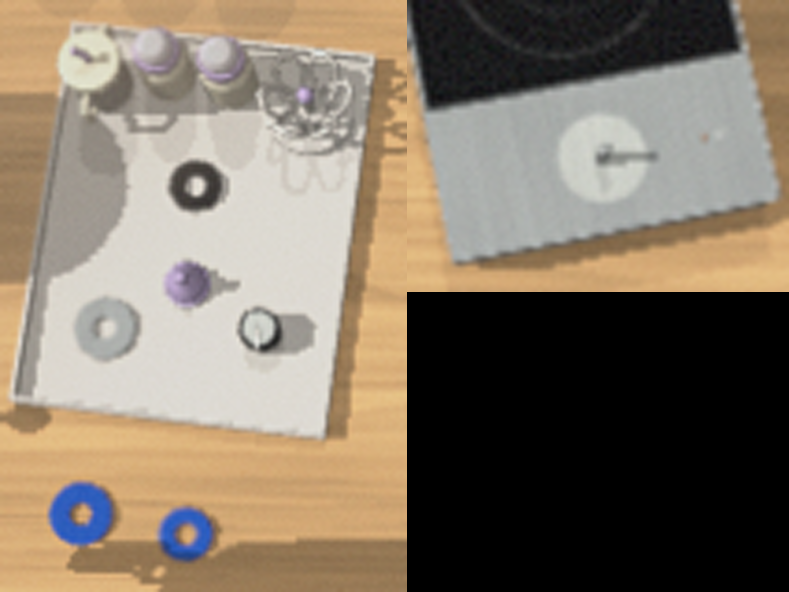

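The crop confirms it: grey steel ring at t0 px (209,218), black ring (233,180), knob with its pointer towards -x (yaw about 0). The blue ones are decoys. Moving above the steel ring now for a close look.

{"op": "jog_arm", "data": {
  "rows": [
    [[-340,-134,90],[0,0,0]],
    [[-340,-134,90],[0,0,0]],
    [[-340,-134,90],[0,0,0]],
    [[-340,-134,90],[0,0,0]],
    [[-340,-134,90],[0,0,0]],
    [[-340,-134,90],[0,0,0]],
    [[-340,-134,90],[0,0,0]],
    [[-340,-134,90],[0,0,0]],
    [[-340,-134,90],[0,0,0]],
    [[-340,-134,90],[0,0,0]]
  ],
  "grip": 85
}}

```text
time: 1.15
tool_pos: [497.3, 291.5, 115.8]
tcp_rot: [-180.0, -0.1, 156.4]
ft_force: [0.5, -0.2, 0.0]
finger_gap: 85.1
grip_force: 0.0
```

```bash
cat >> h.py <<'E'
def hmap(tag):
    a=np.load(f'{tag}.npz'); f=a['K']; K=np.array([[f[0],0,f[2]],[0,f[1],f[3]],[0,0,1.]])
    v,u=np.mgrid[:400,:640]; q=cv2.undistortPoints(np.stack([u.ravel(),v.ravel()],1)[:,None].astype(float),K,a['D'])[:,0]
    c=np.c_[q,np.ones(len(q))]*a['d'].reshape(-1,1); X=c@a['P'][:3,:3].T+a['P'][:3,3]; X[a['d'].ravel()==0]=np.nan
    return X.reshape(400,640,3)
def move(x,y,z,yaw=None,cmd=None):
    """shift in tool axes from pose cmd (x,y,z,yaw); pointing down assumed"""
    cx,cy,cz,cw=cmd; w=np.radians(cw); d=np.array([x-cx,y-cy])
    out=[d@[np.cos(w),np.sin(w)],d@[np.sin(w),-np.cos(w)],cz-z]
    return np.round(out,1), None if yaw is None else round(-np.radians(yaw-cw),3)
E
python3 - <<'E'
from h import *
p,d=grab('wrist','w1'); X=hmap('w1'); z=X[...,2]
print(np.nanpercentile(z,[5,20,50,80,95]))
xy=X[...,:2]; near=np.hypot(xy[...,0]-497,xy[...,1]-291)<45
m=near&(z>np.nanmedian(z[near&(z<9)])+3.5) if 0 else near
print(np.histogram(z[near],bins=np.arange(-2,20,1)))
E
```

```text
[ -0.9926409   -0.27553069   1.20258782  34.65764174 223.66672057]
(array([   0,    0,    0,    0,   14,  322, 1558, 1088,  140,   14,   49,
        381, 1333,  820,   91,    1,    0,    0,    0,    0,    0]), array([-2, -1,  0,  1,  2,  3,  4,  5,  6,  7,  8,  9, 10, 11, 12, 13, 14,
       15, 16, 17, 18, 19]))
```

View pics/w1.png

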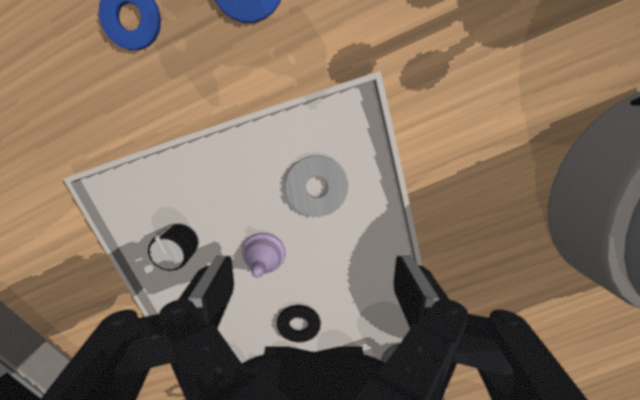

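Wrist view: steel ring at (317,186), knob (172,248), nipple (264,250), black ring (298,322). The depth separates the ring (z about 11) from the floor (z about 5) cleanly.

```bash
cat >> h.py <<'E'
def disc(tag,x,y,rad,z0,z1):
    X=hmap(tag); m=(np.hypot(X[...,0]-x,X[...,1]-y)<rad)&(X[...,2]>z0)&(X[...,2]<z1)
    m=cv2.morphologyEx(m.astype(np.uint8),cv2.MORPH_OPEN,np.ones((2,2)))>0
    q=X[m]; (cx,cy),rr=cv2.minEnclosingCircle(q[:,:2].astype(np.float32)); 
    h=cv2.convexHull(q[:,:2].astype(np.float32))[:,0]; A=np.c_[2*h,np.ones(len(h))]; s=np.linalg.lstsq(A,(h**2).sum(1),rcond=None)[0]
    return np.round([cx,cy,rr,s[0],s[1],np.sqrt(s[2]+s[0]**2+s[1]**2),np.median(q[:,2])],1), m.sum()
E
python3 - <<'E'
from h import *
print(disc('w1',497,291,45,8.5,14)); print(disc('w1',643,206,40,8.5,16)); print(disc('w1',489,130,40,32,41)); print(disc('t0',489,130,40,30,41)); print(disc('t0',643,206,40,8.8,16))
print(disc('t0',505,-246,12,85,110), disc('t0',537,205,40,20,60))
E
```

```text
(array([495.4, 296.9,  33.2, 495.3, 296.9,  31.6,   nan]), np.int64(2654))
(array([644.9, 207.6,  30.8, 645.4, 207.1,  28.7,   nan]), np.int64(1113))
(array([495.7, 122.8,  34.3, 496. , 123.8,  29.8,   nan]), np.int64(1199))
(array([490.4, 132.1,  17.9, 490.1, 130.3,  15.5,  38. ]), np.int64(37))
(array([641.7, 197.6,  36.3, 639.4, 207.5,  31.4,  11.7]), np.int64(40))
(array([ 503.6, -247.8,    7.6,  504.4, -247.4,    6.7,   78.1]), np.int64(9)) (array([536.3, 208.7,  17.4, 537.3, 208.5,  15.1,   nan]), np.int64(70))
```

```bash
sed -i 's/np.ones((2,2))/np.ones((3,3))/; s/m=cv2.morph\(.*\)>0/m=(cv2.morph\1>0)\&np.isfinite(X[...,2])/' h.py
python3 - <<'E'
from h import *
print(atz('w1',317,186,11),atz('w1',298,322,12),atz('t0',208.9,218.4,11), atz('t0',194/3.7+180,186/3.7+130,12))
print(disc('w1',497,291,45,8.5,14),disc('w1',643,206,40,8.5,16)); 
a=np.load('w1.npz'); print(a['T'].round(2))
E
```

```text
[492.4888588  297.39517519  11.        ] [636.71287831 210.78461978  12.        ] [495.3460977  291.48817501  11.        ] [641.92910446 207.8125535   12.        ]
(array([492.8, 296.3,  31.8, 492.9, 296.3,  31.4,  10.7]), np.int64(2645)) (array([641.1, 208.4,  27.3, 641.2, 208.8,  26.7,  11.8]), np.int64(1113))
[[-9.2000e-01  4.0000e-01 -0.0000e+00  4.9732e+02]
 [ 4.0000e-01  9.2000e-01 -0.0000e+00  2.9151e+02]
 [ 0.0000e+00 -0.0000e+00 -1.0000e+00  1.1579e+02]
 [ 0.0000e+00  0.0000e+00  0.0000e+00  1.0000e+00]]
```

{"op": "jog_arm", "data": {
  "rows": [
    [[5,2,40],[0,0,0]],
    [[5,2,70],[0,0,0]],
    [[5,2,85],[0,0,0]],
    [[5,2,85],[0,0,0]]
  ],
  "grip": 80,
  "force": 20
}}

```text
time: 1.6
tool_pos: [491.1, 295.8, 29.0]
tcp_rot: [-179.8, -0.2, 156.6]
ft_force: [-0.0, 0.9, 0.1]
finger_gap: 79.9
grip_force: 0.0
```

Run:
```python
from h import *
p,d=grab('wrist','w2'); s=r.sense(); print(s['tool_pos'],s['finger_gap'])
print(disc('w2',494,294,45,8.5,14)); T=tool(); c=disc('w2',494,294,45,8.5,14)[0]
print('ring in tool',np.linalg.inv(T)@[c[3],c[4],8,1])
X=hmap('w2').reshape(-1,3); X=X[np.isfinite(X[:,0])]; L=(np.c_[X,np.ones(len(X))]@np.linalg.inv(T).T)
f=(abs(L[:,0])<25)&(L[:,2]>-40)&(L[:,2]<10)&(X[:,2]>16)
for sgn in (-1,1):
  q=L[f&(sgn*L[:,1]>20)&(abs(L[:,1])<62)]; print(len(q), np.percentile(q,[2,50,98],axis=0).round(1) if len(q) else '')
```

```text
[492.67829271 296.31417674  31.02248697] 79.54049767583666
(array([493. , 296.1,  31.8, 492.9, 296.2,  31.5,  10.8]), np.int64(4906))
ring in tool [-2.74385327e-01  9.13642401e-03  2.30222007e+01  1.00000000e+00]
148 [[ -9.2 -47.  -39.9   1. ]
 [  3.2 -41.3 -38.    1. ]
 [ 13.1 -41.  -34.1   1. ]]
152 [[ -8.   38.3 -39.9   1. ]
 [  4.1  38.7 -37.6   1. ]
 [ 13.2  44.5 -33.6   1. ]]
```

View pics/w2.png

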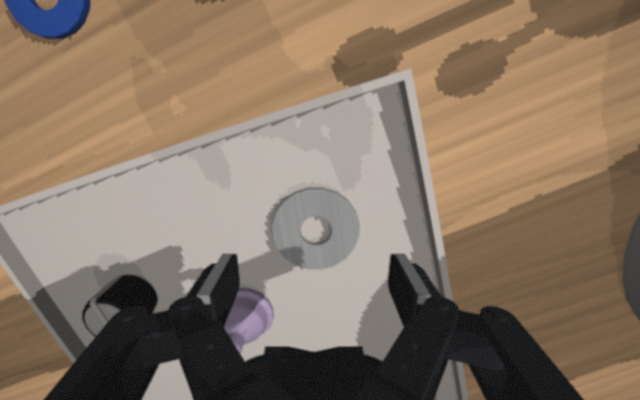

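Run:
```python
from h import *
T=np.load('w2.npz')['T']
for P in [(11,-40,-12),(11,-40,-34),(-11,-40,-12),(11,40,-12),(11,40,-34),(-11,-40,-34),(0,0,20)]:
    print(P,proj('w2',(T@np.r_[P,1])[:3]).round(0))
X=hmap('w2'); 
for uv in [(225,262),(232,262),(215,285),(232,280),(400,262),(410,285),(395,280)]: 
    L=np.linalg.inv(T)@np.r_[X[uv[1],uv[0]],1]; print(uv,L.round(1))
```

```text
(11, -40, -12) [[247. 231.]]
(11, -40, -34) [[238. 249.]]
(-11, -40, -12) [[250. 263.]]
(11, 40, -12) [[380. 231.]]
(11, 40, -34) [[389. 249.]]
(-11, -40, -34) [[241. 284.]]
(0, 0, 20) [[314. 227.]]
(225, 262) [ 11.2 -42.8 -47.7   1. ]
(232, 262) [  9.5 -40.3 -44.8   1. ]
(215, 285) [ 11.7 -41.3 -67.1   1. ]
(232, 280) [  0.7 -40.5 -47.3   1. ]
(400, 262) [ 10.7  42.  -46.8   1. ]
(410, 285) [ 11.1  40.7 -66.    1. ]
(395, 280) [  2.4  39.6 -49.6   1. ]
```

{"op": "jog_arm", "data": {
  "rows": [
    [[-2,1,4],[0,0,0]],
    [[-2,1,8],[0,0,0]],
    [[-2,1,11],[0,0,0]],
    [[-2,1,12],[0,0,0]],
    [[-2,1,13],[0,0,0]],
    [[-2,1,14],[0,0,0]],
    [[-2,1,14],[0,0,0]]
  ],
  "grip": 74
}}

```text
time: 2.35
tool_pos: [495.9, 295.8, 17.2]
tcp_rot: [-180.0, -0.0, 156.5]
ft_force: [0.1, -0.8, 0.5]
finger_gap: 73.9
grip_force: 0.0
```

Run:
```python
from h import *
p,d=grab('wrist','w3'); s=r.sense(); print(s['tool_pos'],s['ft_force'],s['finger_gap'])
T=tool(); print(disc('w3',494,294,45,8.5,14)); c=disc('w3',494,294,45,8.5,14)[0]
print('ring in tool',np.linalg.inv(T)@[c[3],c[4],8,1])
cv2.imwrite('pics/w3c.png',cv2.resize(p[180:340,150:470],None,fx=2.4,fy=2.4))
```

```text
[495.92124153 295.86398291  17.276835  ] [-0.62459756 -0.72140765 -0.47698452] 74.02662495759296
(array([493.2, 296.1,  32. , 493.1, 296.1,  31.7,  10.8]), np.int64(5578))
ring in tool [ 2.68122603 -0.90699424  9.27702344  1.        ]
```

View pics/w3c.png

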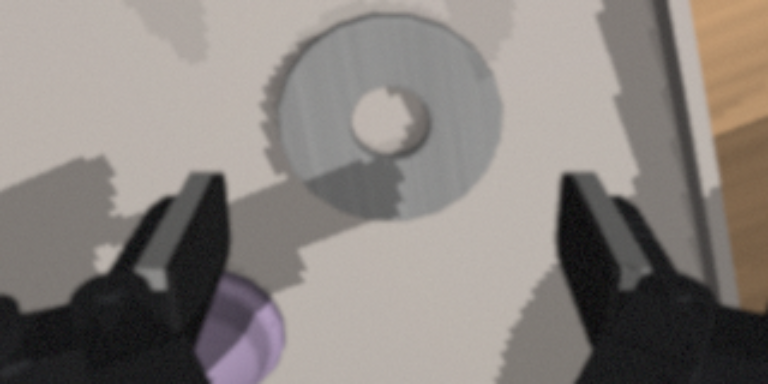

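{"op": "jog_arm", "data": {
  "rows": [
    [[0,0,1],[0,0,0]],
    [[0,0,2],[0,0,0]],
    [[0,0,2],[0,0,0]]
  ]
}}

```text
time: 2.7
tool_pos: [495.8, 295.8, 15.1]
tcp_rot: [-180.0, -0.0, 156.5]
ft_force: [0.3, 0.1, -0.3]
finger_gap: 74.3
grip_force: 0.0
```

Run:
```python
from h import *
T=np.load('w3.npz')['T']; X=hmap('w3'); H=np.linalg.inv(T)
L=X@H[:3,:3].T+H[:3,3]
m=(abs(L[...,0])<30)&(abs(L[...,1])>30)&(abs(L[...,1])<50)&(L[...,2]>-60)&(X[...,2]>20)
for s in (-1,1):
    q=m&(s*L[...,1]>0); i=np.argwhere(q); k=np.argsort(-L[q][:,2])[:6]; print(s,q.sum(),[(i[j][::-1].tolist(),L[q][j].round(0).tolist()) for j in k])
print(X[245:275:4,244].round(0).tolist())
```

```text
-1 1136 [([244, 257], [6.0, -37.0, -34.0]), ([245, 273], [-4.0, -37.0, -34.0]), ([244, 260], [4.0, -37.0, -34.0]), ([245, 270], [-2.0, -37.0, -34.0]), ([244, 258], [6.0, -37.0, -34.0]), ([244, 263], [3.0, -37.0, -34.0])]
1 1137 [([381, 271], [-3.0, 37.0, -33.0]), ([383, 257], [6.0, 37.0, -34.0]), ([383, 259], [5.0, 37.0, -34.0]), ([381, 269], [-1.0, 37.0, -34.0]), ([384, 254], [8.0, 37.0, -34.0]), ([381, 273], [-4.0, 37.0, -34.0])]
[[486.0, 247.0, 6.0], [489.0, 245.0, 5.0], [492.0, 243.0, 5.0], [476.0, 264.0, 51.0], [477.0, 263.0, 52.0], [479.0, 262.0, 52.0], [481.0, 262.0, 54.0], [483.0, 261.0, 54.0]]
```

{"op": "jog_arm", "data": {
  "rows": [
    [[0,0,2],[0,0,0]],
    [[0,0,4],[0,0,0]],
    [[0,0,6],[0,0,0]],
    [[0,0,8],[0,0,0]],
    [[0,0,8],[0,0,0]]
  ]
}}

```text
time: 3.2
tool_pos: [495.6, 295.7, 6.8]
tcp_rot: [-180.0, -0.0, 156.5]
ft_force: [-1.2, 0.4, 0.6]
finger_gap: 73.9
grip_force: 0.0
```

Run:
```python
from h import *
p,d=grab('wrist','w4'); s=r.sense(); print(s['tool_pos'],s['ft_force'],s['finger_gap'])
T=tool(); X=hmap('w4'); H=np.linalg.inv(T); L=X@H[:3,:3].T+H[:3,3]
m=(abs(L[...,0])<30)&(abs(L[...,1])>30)&(abs(L[...,1])<50)&(L[...,2]>-60)&(X[...,2]>18)
for s in (-1,1):
    q=m&(s*L[...,1]>0);print(np.percentile(L[q][:,2],[90,98,100]).round(1), np.percentile(X[q][:,2],[0,2]).round(1))
```

```text
[495.706777   295.8150628    6.98542942] [ 0.26019234 -0.24865032  0.88153722] 73.98661149310024
[-39.2 -35.2 -33.4] [40.5 42.2]
[-39.6 -35.3 -33.4] [40.4 42.3]
```

{"op": "jog_arm", "data": {
  "rows": [
    [[0,0,5],[0,0,0]],
    [[0,0,10],[0,0,0]],
    [[0,0,15],[0,0,0]],
    [[0,0,20],[0,0,0]],
    [[0,0,24],[0,0,0]],
    [[0,0,27],[0,0,0]],
    [[0,0,28],[0,0,0]],
    [[0,0,28],[0,0,0]]
  ],
  "grip": 72
}}

```text
time: 4.05
tool_pos: [495.8, 295.9, -20.9]
tcp_rot: [-180.0, -0.0, 156.5]
ft_force: [-0.7, -0.8, 0.3]
finger_gap: 71.9
grip_force: 0.0
```

Run:
```python
from h import *
p,d=grab('wrist','w5'); s=r.sense(); print(s['tool_pos'],s['ft_force'],s['finger_gap'])
T=tool(); X=hmap('w5'); H=np.linalg.inv(T); L=X@H[:3,:3].T+H[:3,3]
m=(abs(L[...,0])<30)&(abs(L[...,1])>34.5)&(abs(L[...,1])<50)&(L[...,2]>-60)&(L[...,2]<-29)
for s in (-1,1):
    q=m&(s*L[...,1]>0);print(np.percentile(L[q][:,2],[90,98,100]).round(1),np.percentile(L[q&(L[...,2]>-36)],[0,100],axis=0).round(1))
print(disc('w5',495,296,45,8.5,13)); c=disc('w5',495,296,45,8.5,13)[0]; print(H@[c[3],c[4],11,1])
cv2.imwrite('pics/w5c.png',cv2.resize(p[180:340,150:470],None,fx=2.4,fy=2.4))
```

```text
[496.02568637 295.96903794 -20.61485149] [ 0.2252087  -0.48762515  0.53170236] 72.4996925357952
[-38.7 -34.8 -31.9] [[ -9.2 -36.8 -36. ]
 [ 10.3 -35.8 -31.9]]
[-38.9 -34.8 -32.6] [[ -9.2  35.3 -35.9]
 [ 10.1  36.2 -32.6]]
(array([493.4, 295.9,  32.2, 493.1, 296. ,  31.8,  10.8]), np.int64(8230))
[  2.69284308  -1.13432748 -31.61520728   1.        ]
```

View pics/w5c.png

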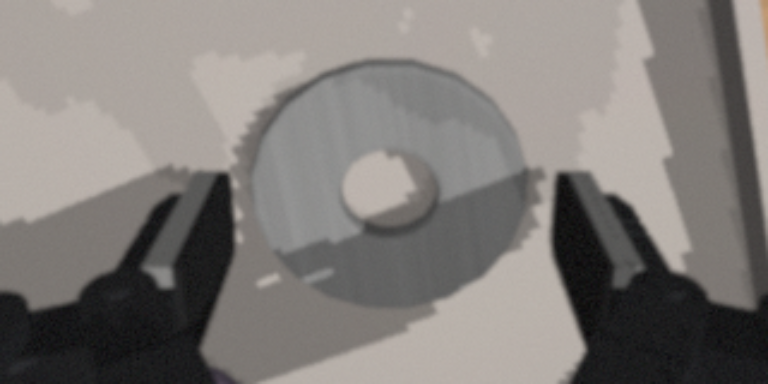

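{"op": "jog_arm", "data": {
  "rows": [
    [[2,-1,0],[0,0,0]],
    [[2,-1,2],[0,0,0]],
    [[2,-1,3],[0,0,0]],
    [[2,-1,4],[0,0,0]],
    [[2,-1,4],[0,0,0]]
  ]
}}

```text
time: 4.6
tool_pos: [493.6, 295.7, -24.9]
tcp_rot: [-180.0, -0.0, 156.5]
ft_force: [-1.0, 0.6, -0.4]
finger_gap: 72.3
grip_force: 0.0
```

{"op": "jog_arm", "data": {
  "rows": [
    [[0,0,0],[0,0,0]],
    [[0,0,0],[0,0,0]],
    [[0,0,0],[0,0,0]],
    [[0,0,0],[0,0,0]],
    [[0,0,0],[0,0,0]]
  ],
  "grip": 55,
  "force": 25
}}

```text
time: 5.1
tool_pos: [493.8, 295.9, -24.1]
tcp_rot: [180.0, 0.0, 156.5]
ft_force: [-2.1, -1.3, 5.4]
finger_gap: 62.1
grip_force: 26.4
```

{"op": "jog_arm", "data": {
  "rows": [
    [[0,0,-2],[0,0,0]],
    [[0,0,-6],[0,0,0]],
    [[0,0,-15],[0,0,0]],
    [[0,0,-40],[0,0,0]],
    [[0,0,-75],[0,0,0]],
    [[0,0,-110],[0,0,0]],
    [[0,0,-140],[0,0,0]],
    [[0,0,-160],[0,0,0]],
    [[0,0,-160],[0,0,0]]
  ]
}}

```text
time: 6.0
tool_pos: [496.2, 297.0, 140.3]
tcp_rot: [179.7, 0.3, 156.5]
ft_force: [0.7, -1.0, 0.3]
finger_gap: 61.8
grip_force: 27.6
```

```bash
cat >> h.py <<'E'
def held(tag,z0=-45,z1=-20,ymax=31):
    """flat thing in the hand: circle fit in tool coordinates"""
    a=np.load(f'{tag}.npz'); X=hmap(tag); H=np.linalg.inv(a['T']); L=X@H[:3,:3].T+H[:3,3]
    m=(np.hypot(L[...,0],L[...,1])<40)&(abs(L[...,1])<ymax)&(L[...,2]>z0)&(L[...,2]<z1)
    q=L[m]; A=np.c_[q[:,:2],np.ones(len(q))]; pl=np.linalg.lstsq(A,q[:,2],rcond=None)[0]
    h=cv2.convexHull(q[:,:2].astype(np.float32))[:,0]; e=h[abs(h[:,1])<ymax-4]
    s=np.linalg.lstsq(np.c_[2*e,np.ones(len(e))],(e**2).sum(1),rcond=None)[0]
    return dict(n=len(q),c=s[:2].round(1),r=np.sqrt(s[2]+s[:2]@s[:2]).round(1),z=np.median(q[:,2]).round(1),tilt=pl[:2].round(3),ext=np.r_[q.min(0),q.max(0)].round(1))
E
python3 - <<'E'
from h import *
p,d=grab('wrist','w6'); s=r.sense(); print(s['tool_pos'],s['ft_force'],s['finger_gap'],s['grip_force'])
print(held('w6')); print(held('w5'))
E
```

```text
[495.06973258 296.48143147 137.75783371] [-0.02489045 -0.49738758 -0.78046521] 61.99175063061261 27.552916556596756
{'n': 8796, 'c': array([ 0.5, -0.1]), 'r': np.float64(31.9), 'z': np.float64(-34.8), 'tilt': array([ 0.007, -0.004]), 'ext': array([-31.6, -31. , -44.9,  32.4,  31. , -28.4])}
{'n': 12206, 'c': array([0., 0.]), 'r': np.float64(39.9), 'z': np.float64(-31.3), 'tilt': array([0.003, 0.009]), 'ext': array([-40. , -31. , -33.8,  40. ,  31. , -23.9])}
```

{"op": "jog_arm", "data": {
  "rows": [
    [[-5,-8,-1],[0,0,0]],
    [[-16,-27,-3],[0,0,0]],
    [[-33,-56,-5],[0,0,0]],
    [[-54,-91,-7],[0,0,0]],
    [[-76,-129,-9],[0,0,0]],
    [[-98,-166,-10],[0,0,0]],
    [[-120,-204,-10],[0,0,0]],
    [[-142,-241,-10],[0,0,0]],
    [[-164,-278,-10],[0,0,0]],
    [[-186,-316,-10],[0,0,0]]
  ]
}}

```text
time: 7.05
tool_pos: [536.8, -70.2, 143.3]
tcp_rot: [-180.0, -0.2, 156.5]
ft_force: [0.8, 0.1, -0.3]
finger_gap: 62.1
grip_force: 27.6
```

{"op": "jog_arm", "data": {
  "rows": [
    [[-21,-36,0],[0,0,0]],
    [[-42,-72,0],[0,0,0]],
    [[-63,-107,0],[0,0,0]],
    [[-80,-137,0],[0,0,0]],
    [[-93,-158,0],[0,0,0]],
    [[-101,-172,0],[0,0,0]],
    [[-105,-179,0],[0,0,0]],
    [[-105,-179,0],[0,0,0]],
    [[-105,-179,0],[0,0,0]]
  ]
}}

```text
time: 7.95
tool_pos: [563.2, -273.1, 144.9]
tcp_rot: [180.0, -0.1, 156.6]
ft_force: [0.2, 0.7, -0.4]
finger_gap: 62.2
grip_force: 27.6
```

Run:
```python
from h import *
p,d=grab('wrist','w7'); s=r.sense(); print(s['tool_pos'],s['tcp_rot'],s['finger_gap'],s['grip_force'])
print(held('w7')); T=np.load('w7.npz')['T']; print('K',np.load('w7.npz')['K'])
uv=proj('w7',[501,-245,100])[0]; print(uv)
X=hmap('w7'); m=(np.hypot(X[...,0]-501,X[...,1]+245)<20)&(X[...,2]>72); q=X[m]; t=q[q[:,2]>97]
print(m.sum(), q.min(0),q.max(0),q.mean(0)); print('top',len(t),t.mean(0) if len(t) else '')
u,v=map(int,uv); w=45; u0,v0=max(u-w,0),max(v-w,0)
cv2.imwrite('pics/w7c.png',cv2.resize(p[v0:v0+2*w,u0:u0+2*w],None,fx=6,fy=6,interpolation=cv2.INTER_CUBIC)); print(u0,v0)
```

```text
[ 563.39056766 -272.92244693  145.11206031] [ 1.79976580e+02 -3.14628468e-02  1.56580340e+02] 61.8954223912378 27.557078450918198
{'n': 8768, 'c': array([ 0.5, -0. ]), 'r': np.float64(32.0), 'z': np.float64(-34.8), 'tilt': array([ 0.006, -0.005]), 'ext': array([-31.7, -31. , -44.9,  32.4,  31. , -28.8])}
K [283.9020394  283.9020394  313.27312447 200.9499442 ]
[314.95151128 126.56246947]
226 [ 494.24502449 -247.82716537   74.37477459] [ 506.20724148 -236.07243314  101.66941057] [ 499.98578937 -241.8524312    95.97028098]
top 184 [ 500.77852107 -241.65213529   99.407599  ]
269 81
```

View pics/w7c.png

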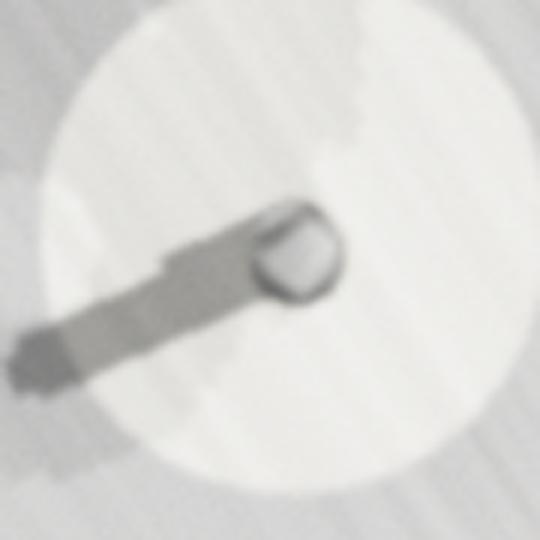

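Enlarged view of the stem: top centre at crop (300,253), i.e. px (319,123). The bright flat is at upper left, from (262,250) to (298,222), so the stem's yaw is roughly 14 deg. Seat disc edge points are (40,240), (290,492), (100,72) and (480,415).

Run:
```python
from h import *
g=lambda x,y,z: atz('w7',269+x/6-.4,81+y/6-.4,z)
print('top',g(300,253,100)); e=np.array([g(x,y,62) for x,y in [(40,240),(290,492),(98,75),(482,412),(160,440),(60,340)]])[:,:2]
s=np.linalg.lstsq(np.c_[2*e,np.ones(len(e))],(e**2).sum(1),rcond=None)[0]; print('disc',s[:2],np.sqrt(s[2]+s[:2]@s[:2]))
a,b=g(262,250,98),g(298,222,98); n=b-a; print('flat yaw',np.degrees(np.arctan2(n[1],n[0]))-90, np.degrees(np.arctan2(n[1],n[0]))+90)
X=hmap('w7'); m=(np.hypot(X[...,0]-501,X[...,1]+242)<9)&(X[...,2]>97)&(X[...,2]<102); q=X[m][:,:2].astype(np.float32); print(cv2.minEnclosingCircle(q),len(q))
S=np.array([500.5,-241.7,62,1]); T=np.load('w7.npz')['T']; print('stem in tool', np.linalg.inv(T)@S)
```

```text
top [ 499.58812355 -241.51385862  100.        ]
disc [ 500.03217076 -241.32733765] 36.07934211290056
flat yaw 13.628049020629263 193.62804902062925
((500.2586975097656, -241.86021423339844), 5.967034339904785) 184
stem in tool [69.95576632  3.80749482 82.94932293  1.        ]
```

{"op": "jog_arm", "data": {
  "rows": [
    [[10,1,0],[0,0,0]],
    [[28,2,0],[0,0,0]],
    [[48,3,0],[0,0,0]],
    [[62,3.6,0],[0,0,0]],
    [[70,3.6,5],[0,0,0]],
    [[70,3.6,20],[0,0,0]],
    [[70,3.6,40],[0,0,0]],
    [[70,3.6,55],[0,0,0]],
    [[70,3.6,62],[0,0,0]],
    [[70,3.6,62],[0,0,0]]
  ]
}}

```text
time: 9.0
tool_pos: [499.7, -242.3, 81.3]
tcp_rot: [180.0, -0.2, 156.5]
ft_force: [0.1, 0.9, 0.3]
finger_gap: 61.9
grip_force: 27.6
```

{"op": "jog_arm", "data": {
  "rows": [
    [[0,0,0],[0,0,0]],
    [[0,0,0],[0,0,0]]
  ]
}}

```text
time: 9.2
tool_pos: [501.3, -243.4, 84.2]
tcp_rot: [-180.0, 0.1, 156.5]
ft_force: [0.2, 0.6, 0.2]
finger_gap: 61.9
grip_force: 27.6
```

Run:
```python
from h import *
p,d=grab('wrist','w8'); s=r.sense(); print(s['tool_pos'],s['tcp_rot'],s['ft_force'])
h=held('w8'); print(h); T=np.load('w8.npz')['T']; H=np.linalg.inv(T)
print('stem in tool', H@[500.0,-241.5,100,1])
X=hmap('w8'); L=X@H[:3,:3].T+H[:3,3]; m=(np.hypot(L[...,0],L[...,1])<14)&(X[...,2]>97)&(X[...,2]<102.5); q=L[m]; print(len(q), q.min(0),q.max(0))
```

```text
[ 501.35925416 -243.41515879   84.32977823] [-1.79988048e+02  9.72810665e-02  1.56520250e+02] [1.49290665 0.32591704 0.08459952]
{'n': 8786, 'c': array([ 0.6, -0. ]), 'r': np.float64(31.9), 'z': np.float64(-34.9), 'tilt': array([ 0.006, -0.004]), 'ext': array([-31.7, -31. , -45. ,  32.5,  31. , -28.8])}
stem in tool [  1.97661606   1.2301182  -15.76798237   1.        ]
81 [ -3.65608523  -3.96891458 -17.00626408] [  1.58120473   5.74992332 -13.09432625]
```

{"op": "jog_arm", "data": {
  "rows": [
    [[1.4,1.2,0],[0,0,0]],
    [[1.4,1.2,8],[0,0,0]],
    [[1.4,1.2,18],[0,0,0]],
    [[1.4,1.2,28],[0,0,0]],
    [[1.4,1.2,38],[0,0,0]],
    [[1.4,1.2,45],[0,0,0]],
    [[1.4,1.2,48],[0,0,0]],
    [[1.4,1.2,48],[0,0,0]]
  ]
}}

```text
time: 10.05
tool_pos: [499.4, -241.1, 34.5]
tcp_rot: [180.0, -0.1, 156.5]
ft_force: [-0.0, -0.2, 0.1]
finger_gap: 62.1
grip_force: 27.6
```

{"op": "jog_arm", "data": {
  "rows": [
    [[0,0,0.7],[0,0,0]],
    [[0,0,1.4],[0,0,0]],
    [[0,0,1.4],[0,0,0]]
  ]
}}

```text
time: 10.35
tool_pos: [500.1, -241.4, 34.3]
tcp_rot: [-180.0, 0.0, 156.5]
ft_force: [0.1, -0.3, -0.9]
finger_gap: 61.7
grip_force: 27.6
```

{"op": "jog_arm", "data": {
  "rows": [
    [[0,0,0.6],[0,0,0]],
    [[0,0,1.2],[0,0,0]],
    [[0,0,1.2],[0,0,0]]
  ]
}}

```text
time: 10.65
tool_pos: [500.0, -241.4, 32.9]
tcp_rot: [-180.0, 0.0, 156.5]
ft_force: [-0.3, 0.4, 1.2]
finger_gap: 62.0
grip_force: 27.7
```

Run:
```python
from h import *
p,d=grab('wrist','w9'); s=r.sense(); print(s['tool_pos'],s['tcp_rot'],s['ft_force'])
h=held('w9',-38,-31); print(h); T=np.load('w9.npz')['T']; H=np.linalg.inv(T)
X=hmap('w9'); m=(np.hypot(X[...,0]-500,X[...,1]+242)<14)&(X[...,2]>95)&(X[...,2]<103); q=X[m]; print(len(q), q.min(0),q.max(0)); print((H@[*(q.min(0)+q.max(0))/2,1]))
print('stem tool',H@[500,-241.5,62,1])
m=(np.hypot(X[...,0]-500,X[...,1]+242)<31)&(X[...,2]>63)&(X[...,2]<72); print('ring top z',np.median(X[m][:,2]))
```

```text
[ 499.96400868 -241.41740661   32.93302191] [-1.79995166e+02  2.14412841e-02  1.56522565e+02] [0.36718306 0.36626685 1.52891643]
{'n': 7924, 'c': array([ 0.7, -0.2]), 'r': np.float64(31.9), 'z': np.float64(-34.9), 'tilt': array([ 0.007, -0.   ]), 'ext': array([-30.6, -31. , -38. ,  32.4,  31. , -31. ])}
531 [ 494.27988588 -247.65475352   95.01691411] [ 506.17473229 -235.59940855  101.81706118]
[ -0.34291593  -0.09236933 -65.48038551   1.        ]
stem tool [ -0.06985382  -0.06493677 -29.06350079   1.        ]
ring top z 67.84946676339624
```

{"op": "jog_arm", "data": {
  "rows": [
    [[0,0,0],[0,0,0]],
    [[0,0,0],[0,0,0]],
    [[0,0,0],[0,0,0]]
  ],
  "grip": 74
}}

```text
time: 11.0
tool_pos: [499.8, -241.3, 32.6]
tcp_rot: [-180.0, -0.0, 156.5]
ft_force: [-0.4, -0.2, -0.4]
finger_gap: 74.1
grip_force: 0.0
```

{"op": "jog_arm", "data": {
  "rows": [
    [[0,0,-5],[0,0,0]],
    [[0,0,-20],[0,0,0]],
    [[0,0,-50],[0,0,0]],
    [[0,0,-85],[0,0,0]],
    [[0,0,-85],[0,0,0]],
    [[0,0,-85],[0,0,0]],
    [[0,0,-85],[0,0,0]]
  ]
}}

```text
time: 11.7
tool_pos: [499.5, -241.1, 117.5]
tcp_rot: [180.0, -0.0, 156.5]
ft_force: [-0.5, 0.4, -0.7]
finger_gap: 73.9
grip_force: 0.0
```

Run:
```python
from h import *
p,d=grab('wrist','w10'); s=r.sense(); print(s['tool_pos'],s['finger_gap'],s['time'])
print(disc('w10',500,-241.5,40,65,71))
X=hmap('w10'); m=(np.hypot(X[...,0]-500,X[...,1]+242)<9)&(X[...,2]>97)&(X[...,2]<102.5); q=X[m]; print(len(q), q.min(0),q.max(0)); print(cv2.minEnclosingCircle(q[:,:2].astype(np.float32)))
# flat direction by extents of the top face along directions
u,v=proj('w10',[500,-241.5,100])[0].astype(int); print(u,v)
cv2.imwrite('pics/w10c.png',cv2.resize(p[v-30:v+30,u-30:u+30],None,fx=9,fy=9,interpolation=cv2.INTER_CUBIC))
```

```text
[ 499.11115566 -240.88868181  116.82254532] 74.17595371850271 11.75
(array([ 499.3, -241.1,   31.9,  499.2, -241.1,   31.6,   67.7]), np.int64(3683))
179 [ 494.96352406 -247.28865261   97.07685135] [ 505.87825895 -235.66532754  101.31550502]
((499.876220703125, -241.4304656982422), 6.010745048522949)
313 228
```

Run:
```python
from h import *
for t in ('w9','w10','w7'):
    X=hmap(t); c=np.array([500,-241.5])
    for z0,z1 in ((82,96),(80,97)):
        m=(np.hypot(X[...,0]-c[0],X[...,1]-c[1])<8)&(X[...,2]>z0)&(X[...,2]<z1); q=X[m]
        if len(q)<8: print(t,len(q)); continue
        q2=q[:,:2]-q[:,:2].mean(0); w,V=np.linalg.eigh(np.cov(q2.T)); n=V[:,0]; n=n*np.sign(-n[0])
        # refine: drop outliers
        k=abs(q2@n)<0.8; w,V=np.linalg.eigh(np.cov(q2[k].T)); n=V[:,0]; n=n*np.sign(-n[0])
        print(t,len(q),k.sum(),'yaw',np.degrees(np.arctan2(-n[1],-n[0])).round(1),'sd',np.sqrt(w).round(2),'dist',((q[k][:,:2]-c)@n).mean().round(2))
```

```text
w9 469 212 yaw -0.0 sd [0.42 3.31] dist 3.34
w9 558 252 yaw 0.4 sd [0.41 3.26] dist 3.33
w10 107 51 yaw -1.2 sd [0.43 3.35] dist 3.49
w10 130 62 yaw -0.0 sd [0.43 3.31] dist 3.51
w7 10 10 yaw 16.1 sd [0.07 2.97] dist 3.55
w7 14 3 yaw -32.0 sd [0.37 4.92] dist 1.56
```

```bash
cat >> h.py <<'E'
def dfit(tag,c=(500,-241.5),z0=81,z1=96,fixc=False):
    from scipy.optimize import least_squares
    X=hmap(tag); m=(np.hypot(X[...,0]-c[0],X[...,1]-c[1])<9)&(X[...,2]>z0)&(X[...,2]<z1); q=X[m][:,:2]
    def res(p):
        d=q-p[:2]; n=-np.array([np.cos(p[2]),np.sin(p[2])]); a=d@n; b=d@np.array([-n[1],n[0]]); h=np.sqrt(36-3.5**2)
        f=np.hypot(np.maximum(abs(b)-h,0),a-3.5); cir=abs(np.hypot(a,b)-6)+np.where(a>3.5,5,0); return np.minimum(f,cir)
    best=min((least_squares(res,[*c,y],loss='soft_l1',f_scale=.3) for y in np.radians(range(-30,56,8))),key=lambda s:s.cost)
    return len(q),best.x[:2].round(2),np.degrees(best.x[2]).round(1),round(best.cost/len(q),4)
E
python3 - <<'E'
from h import *
for t in ('w9','w10','w7'): print(t,dfit(t),dfit(t,z0=78,z1=98))
E
```

```text
w9 (490, array([ 499.83, -241.92]), np.float64(16.8), np.float64(0.0272)) (666, array([ 499.84, -241.92]), np.float64(16.8), np.float64(0.0302))
w10 (114, array([ 499.61, -241.79]), np.float64(16.5), np.float64(0.0133)) (171, array([ 499.62, -241.77]), np.float64(16.3), np.float64(0.0198))
w7 (10, array([ 500.13, -242.2 ]), np.float64(16.9), np.float64(0.0002)) (30, array([ 500.17, -242.06]), np.float64(17.8), np.float64(0.0419))
```

{"op": "jog_arm", "data": {
  "rows": [
    [[2,20,0],[0,0,0]],
    [[8,66,0],[0,0,0]],
    [[13,114,0],[0,0,0]],
    [[18,162,0],[0,0,0]],
    [[23,210,0],[0,0,0]],
    [[28,258,0],[0,0,0]],
    [[33,306,0],[0,0,0]],
    [[38,354,0],[0,0,0]],
    [[43,402,0],[0,0,0]],
    [[48,446,0],[0,0,0]]
  ],
  "grip": 72
}}

```text
time: 12.75
tool_pos: [632.8, 189.0, 116.0]
tcp_rot: [-179.9, -0.1, 156.5]
ft_force: [0.2, 0.4, 0.3]
finger_gap: 72.0
grip_force: 0.0
```

{"op": "jog_arm", "data": {
  "rows": [
    [[1,20,20],[0,0,0]],
    [[1,23,50],[0,0,0]],
    [[1,23,70],[0,0,0]],
    [[1,23,70],[0,0,0]],
    [[1,23,70],[0,0,0]],
    [[1,23,70],[0,0,0]]
  ]
}}

```text
time: 13.35
tool_pos: [642.6, 208.3, 49.2]
tcp_rot: [179.9, 0.1, 156.5]
ft_force: [-0.0, 0.5, 0.6]
finger_gap: 72.0
grip_force: 0.0
```

Run:
```python
from h import *
p,d=grab('wrist','w11'); s=r.sense(); print(s['tool_pos'],s['tcp_rot'],s['finger_gap'],s['time'])
c,n=disc('w11',641,208,36,9,15); print(c,n); T=np.load('w11.npz')['T']; print('ring in tool',np.linalg.inv(T)@[c[3],c[4],12,1])
X=hmap('w11').reshape(-1,3); q=X[(X[:,2]>14)&(np.hypot(X[:,0]-641,X[:,1]-208)<75)&(X[:,2]<40)]; print(len(q),np.percentile(q,[0,10,50,90,100],axis=0).round() if len(q) else '')
```

```text
[642.95647614 208.37054936  49.62372083] [1.79908331e+02 1.21551305e-01 1.56496555e+02] 72.01831870744851 13.4
[641.1 208.7  26.8 640.9 208.8  26.6  11.7] 2888
ring in tool [ 1.84347277 -0.28916381 37.18602069  1.        ]
0
```

{"op": "jog_arm", "data": {
  "rows": [
    [[1.5,0,20],[0,0,0]],
    [[1.5,0,45],[0,0,0]],
    [[1.5,0,60],[0,0,0]],
    [[1.5,0,66],[0,0,0]],
    [[1.5,0,69],[0,0,0]],
    [[1.5,0,69],[0,0,0]],
    [[1.5,0,69],[0,0,0]]
  ],
  "grip": 64
}}

```text
time: 14.1
tool_pos: [641.4, 209.2, -19.9]
tcp_rot: [179.9, 0.1, 156.5]
ft_force: [0.7, -0.2, 0.0]
finger_gap: 63.8
grip_force: 0.0
```

Run:
```python
from h import *
p,d=grab('wrist','w12'); s=r.sense(); print(s['tool_pos'],s['ft_force'],s['finger_gap'],s['time'])
c,n=disc('w12',641,208,31,9,13.5); T=np.load('w12.npz')['T']; H=np.linalg.inv(T); print(c,n,'ring in tool',H@[c[3],c[4],12,1])
X=hmap('w12'); L=X@H[:3,:3].T+H[:3,3]; m=(abs(L[...,0])<30)&(abs(L[...,1])>30)&(abs(L[...,1])<40)&(L[...,2]>-60)&(X[...,2]>6.5)
for k in (-1,1):
    q=m&(k*L[...,1]>0);print(q.sum(),np.percentile(L[q][:,2],[90,98,100]).round(1),L[q][:,:2].min(0),L[q][:,:2].max(0))
```

```text
[641.37167963 209.21636709 -19.9193859 ] [-0.51030539 -0.05769401  0.30591478] 63.87041516021139 14.15
[641.4 208.9  27.1 641.2 208.7  26.7  11.8] 5522 ring in tool [ -0.06127504  -0.50347354 -31.92541726   1.        ]
951 [-36.3 -32.4 -26.5] [-10.7596325  -39.67843715] [ 22.67277922 -31.03173205]
923 [-36.4 -32.5 -26.5] [-15.27771161  31.21331723] [23.31134915 38.55298097]
```

{"op": "jog_arm", "data": {
  "rows": [
    [[0,0,0.7],[0,0,0]],
    [[0,0,0.7],[0,0,0]],
    [[0,0,0.7],[0,0,0]],
    [[0,0,0.7],[0,0,0]],
    [[0,0,0.7],[0,0,0]]
  ],
  "grip": 46,
  "force": 25
}}

```text
time: 14.65
tool_pos: [641.4, 209.3, -20.1]
tcp_rot: [179.9, 0.1, 156.5]
ft_force: [-3.4, -0.4, 7.6]
finger_gap: 51.7
grip_force: 24.8
```

{"op": "jog_arm", "data": {
  "rows": [
    [[0,0,-2],[0,0,0]],
    [[0,0,-6],[0,0,0]],
    [[0,0,-15],[0,0,0]],
    [[0,0,-40],[0,0,0]],
    [[0,0,-75],[0,0,0]],
    [[0,0,-110],[0,0,0]],
    [[0,0,-140],[0,0,0]],
    [[0,0,-160],[0,0,0]]
  ]
}}

```text
time: 15.45
tool_pos: [641.6, 209.3, 142.2]
tcp_rot: [179.9, 0.2, 156.5]
ft_force: [-0.5, 0.5, 0.5]
finger_gap: 51.8
grip_force: 26.2
```

Run:
```python
from h import *
p,d=grab('wrist','w13'); s=r.sense(); print(s['tool_pos'],s['ft_force'],s['finger_gap'],s['grip_force'])
print(held('w13',-38,-22,26),held('w13',-45,-15,26))
# knob from top image is ok; move numbers to hover with stem at tool x=+70
print(move(499.9+64.2,-241.7-27.9,145,cmd=(641,209,140,156.5)))
```

```text
[643.20154336 209.6805608  145.70191815] [1.06176161 0.01163774 2.81553849] 51.33423676475025 26.230074455961585
{'n': 5882, 'c': array([-0.2, -0.1]), 'r': np.float64(27.0), 'z': np.float64(-31.7), 'tilt': array([0.007, 0.002]), 'ext': array([-26.7, -26. , -38. ,  26.8,  26. , -24.8])} {'n': 5997, 'c': array([-0.2, -0.1]), 'r': np.float64(27.0), 'z': np.float64(-31.7), 'tilt': array([ 0.006, -0.006]), 'ext': array([-26.7, -26. , -45. ,  26.8,  26. , -24.8])}
(array([-120.3, -469.6,   -5. ]), None)
```

{"op": "jog_arm", "data": {
  "rows": [
    [[-1,-10,0],[0,0,0]],
    [[-4,-35,0],[0,0,0]],
    [[-8,-72,0],[0,0,0]],
    [[-12,-112,0],[0,0,0]],
    [[-17,-154,0],[0,0,0]],
    [[-21,-196,0],[0,0,0]],
    [[-25,-238,0],[0,0,0]],
    [[-30,-280,0],[0,0,0]],
    [[-34,-322,0],[0,0,0]],
    [[-39,-364,0],[0,0,0]]
  ]
}}

```text
time: 16.5
tool_pos: [528.7, -141.9, 136.1]
tcp_rot: [-180.0, -0.2, 156.5]
ft_force: [-0.2, -0.5, 0.1]
finger_gap: 52.0
grip_force: 26.2
```

{"op": "jog_arm", "data": {
  "rows": [
    [[-4,-40,0],[0,0,0]],
    [[-7,-70,0],[0,0,0]],
    [[-9,-90,5],[0,0,0]],
    [[-11,-102,15],[0,0,0]],
    [[-11,-106,30],[0,0,0]],
    [[-11,-106,45],[0,0,0]],
    [[-11,-106,52],[0,0,0]],
    [[-11,-106,52],[0,0,0]],
    [[-11,-106,52],[0,0,0]],
    [[-11,-106,52],[0,0,0]]
  ]
}}

```text
time: 17.5
tool_pos: [499.7, -241.8, 86.8]
tcp_rot: [-180.0, 0.1, 156.6]
ft_force: [-0.7, 0.3, -0.4]
finger_gap: 51.6
grip_force: 26.2
```

Run:
```python
from h import *
p,d=grab('wrist','w14'); s=r.sense(); print(s['tool_pos'],s['tcp_rot'],s['ft_force'],s['time'])
print(held('w14',-38,-22,26)); T=np.load('w14.npz')['T']; H=np.linalg.inv(T); print('stem in tool',H@[499.9,-241.8,100,1])
X=hmap('w14'); L=X@H[:3,:3].T+H[:3,3]; m=(np.hypot(L[...,0],L[...,1])<14)&(X[...,2]>97)&(X[...,2]<102.5); q=L[m]; print(len(q), q.min(0),q.max(0))
```

```text
[ 499.75799235 -241.99598783   86.93175908] [-1.79988910e+02  8.80168410e-02  1.56559841e+02] [-0.34925876  0.32908175 -0.42818436] 17.55
{'n': 5854, 'c': array([-0.2,  0. ]), 'r': np.float64(27.0), 'z': np.float64(-31.7), 'tilt': array([ 0.007, -0.001]), 'ext': array([-27.3, -26. , -38. ,  27. ,  26. , -24.9])}
stem in tool [ -0.18513061   0.09681402 -13.23788454   1.        ]
127 [ -5.3706531  -5.2813346 -14.5602279] [  1.34929869   5.82892702 -10.89013444]
```

{"op": "jog_arm", "data": {
  "rows": [
    [[0,0,8],[0,0,0]],
    [[0,0,18],[0,0,0]],
    [[0,0,28],[0,0,0]],
    [[0,0,36],[0,0,0]],
    [[0,0,41],[0,0,0]],
    [[0,0,42.5],[0,0,0]],
    [[0,0,43],[0,0,0]],
    [[0,0,43.5],[0,0,0]],
    [[0,0,44],[0,0,0]],
    [[0,0,44],[0,0,0]]
  ]
}}

```text
time: 18.55
tool_pos: [499.1, -242.1, 42.9]
tcp_rot: [-180.0, 0.0, 156.5]
ft_force: [-4.6, 3.1, 9.3]
finger_gap: 51.8
grip_force: 27.2
```

Run:
```python
from h import *
p,d=grab('wrist','w15'); s=r.sense(); print(s['tool_pos'],s['tcp_rot'],s['ft_force'])
print(held('w15',-38,-26,26)); X=hmap('w15')
m=(np.hypot(X[...,0]-500,X[...,1]+242)<26)&(X[...,2]>69)&(X[...,2]<80); print('trim top z',np.median(X[m][:,2]))
print(dfit('w15',z0=82)); print(disc('w15',500,-242,30,72,78))
```

```text
[ 499.08266348 -242.11200324   42.89345366] [-1.79996587e+02  1.11037212e-02  1.56523182e+02] [-3.67291201  2.44182083  9.36722913]
{'n': 5601, 'c': array([1.7, 1.4]), 'r': np.float64(28.9), 'z': np.float64(-31.9), 'tilt': array([ 0.017, -0.001]), 'ext': array([-27. , -26. , -38. ,  29.5,  26. , -26. ])}
trim top z 74.82305549678412
(368, array([ 499.77, -241.85]), np.float64(16.7), np.float64(0.0237))
(array([ 499. , -240.7,   28.4,  499.1, -241.7,   27.1,   74.8]), np.int64(5190))
```

{"op": "jog_arm", "data": {
  "rows": [
    [[0,0,-0.5],[0,0,0]],
    [[0,0,-0.5],[0,0,0]]
  ]
}}

```text
time: 18.8
tool_pos: [499.3, -242.2, 42.9]
tcp_rot: [-180.0, 0.0, 156.5]
ft_force: [-2.3, 1.6, 5.4]
finger_gap: 51.6
grip_force: 26.8
```

{"op": "jog_arm", "data": {
  "rows": [
    [[0,0,0],[0,0,0]],
    [[0,0,0],[0,0,0]],
    [[0,0,0],[0,0,0]]
  ],
  "grip": 64
}}

```text
time: 19.1
tool_pos: [498.8, -242.0, 42.2]
tcp_rot: [-180.0, -0.0, 156.5]
ft_force: [0.5, 0.6, -0.0]
finger_gap: 64.1
grip_force: 0.0
```

{"op": "jog_arm", "data": {
  "rows": [
    [[0,0,-5],[0,0,0]],
    [[0,0,-20],[0,0,0]],
    [[0,0,-50],[0,0,0]],
    [[0,0,-85],[0,0,0]],
    [[0,0,-85],[0,0,0]],
    [[0,0,-85],[0,0,0]],
    [[0,0,-85],[0,0,0]]
  ]
}}

```text
time: 19.8
tool_pos: [498.6, -241.8, 127.2]
tcp_rot: [180.0, -0.0, 156.5]
ft_force: [-0.3, 0.1, 0.2]
finger_gap: 64.1
grip_force: 0.0
```

Run:
```python
from h import *
p,d=grab('wrist','w16'); s=r.sense(); print(s['tool_pos'],s['finger_gap'],s['time'])
print(disc('w16',500,-241.8,30,72.5,78),dfit('w16',z0=82,z1=97))
X=hmap('w16'); R_=np.hypot(X[...,0]-500,X[...,1]+241.8); q=X[(R_<40)&(X[...,2]>65.5)&(X[...,2]<70)]; print(cv2.minEnclosingCircle(q[:,:2].astype(np.float32)),np.median(q[:,2]))
q=X[(R_<26)&(R_>12)&(X[...,2]>70)&(X[...,2]<80)]; print('tilt',np.linalg.lstsq(np.c_[q[:,:2],np.ones(len(q))],q[:,2],rcond=None)[0][:2])
t=np.load('t0.npz')['p']; print(move(490,130.5,125,90,cmd=(500,-241.8,128,156.5)))
```

```text
[ 498.28480919 -241.62332059  126.59669402] 63.8749129752372 19.85
(array([ 499.2, -242.1,   26.9,  499.1, -242.1,   26.6,   74.7]), np.int64(2456)) (105, array([ 499.62, -241.75]), np.float64(16.2), np.float64(0.0174))
((499.1282043457031, -241.01589965820312), 31.81496810913086) 67.59685623953371
tilt [-0.00036478 -0.00194324]
(array([157.6, 337.4,   3. ]), np.float64(1.161))
```

{"op": "jog_arm", "data": {
  "rows": [
    [[10,22,0],[0,0,0]],
    [[27,59,0],[0,0,0]],
    [[46,99,0],[0,0,0]],
    [[65,140,0],[0,0,0]],
    [[84,181,0],[0,0,0]],
    [[103,222,0],[0,0,0]],
    [[122,263,5],[0,0,0]],
    [[140,302,15],[0,0,0]],
    [[152,328,30],[0,0,0]],
    [[157,338,45],[0,0,0]]
  ],
  "grip": 60
}}

```text
time: 20.85
tool_pos: [488.5, 133.0, 81.0]
tcp_rot: [-180.0, -0.1, 156.7]
ft_force: [-0.4, -1.1, -0.5]
finger_gap: 59.9
grip_force: 0.0
```

{"op": "jog_arm", "data": {
  "rows": [
    [[0,0,0],[0,0,0]],
    [[0,0,0],[0,0,0]],
    [[0,0,0],[0,0,0]]
  ]
}}

```text
time: 21.15
tool_pos: [490.2, 129.2, 83.0]
tcp_rot: [-180.0, 0.0, 156.4]
ft_force: [-0.4, -1.6, -0.3]
finger_gap: 60.1
grip_force: 0.0
```

Run:
```python
from h import *
p,d=grab('wrist','w17'); s=r.sense(); print(s['tool_pos'],s['tcp_rot'],s['finger_gap'],s['time'])
c,n=disc('w17',490,130,32,33,41); print(c,n); T=np.load('w17.npz')['T']; H=np.linalg.inv(T); print('in tool',H@[c[3],c[4],37,1])
u,v=proj('w17',[c[3],c[4],37])[0]; print(u,v); u0,v0=int(u)-45,int(v)-45
cv2.imwrite('pics/w17c.png',cv2.resize(p[v0:v0+90,u0:u0+90],None,fx=6,fy=6,interpolation=cv2.INTER_CUBIC)); print(u0,v0)
```

```text
[490.40155211 129.24465474  83.23110424] [1.79984845e+02 5.89494657e-02 1.56420639e+02] 60.11249108561886 21.2
[489.4 136.2  20.7 489.1 136.   20.   37.1] 1791
in tool [ 3.71201899  5.80547631 45.976354    1.        ]
320.73399104484787 209.31485104582572
275 164
```

View pics/w17c.png

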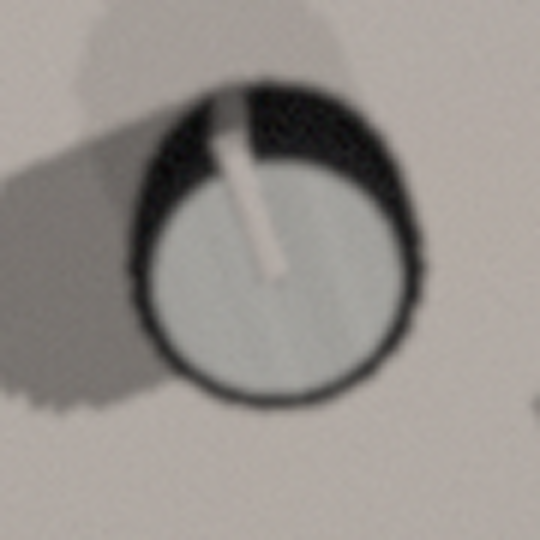

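The knob's pointer runs from the top's middle at crop (275,278) to the rim at (231,143). The top face is centred at about (279,280).

```bash
cat >> h.py <<'E'
def pointer(tag,c,z,rmin=4,rmax=17):
    """yaw of knob from bright pointer on its top (world circle c at height z): brightest radial line"""
    g=cv2.cvtColor(np.load(f'{tag}.npz')['p'],cv2.COLOR_BGR2GRAY).astype(np.float32)
    A=np.radians(np.arange(0,360,1)); rr=np.linspace(rmin,rmax,14)
    P=np.array([[c[0]+q*np.cos(a),c[1]+q*np.sin(a),z] for a in A for q in rr]); uv=proj(tag,P).astype(np.float32)
    s=cv2.remap(g,uv[:,0].reshape(360,14),uv[:,1].reshape(360,14),cv2.INTER_LINEAR).mean(1)
    s=s-cv2.blur(np.tile(s,3)[None],(41,1))[0,360:720]; s=np.convolve(np.r_[s[-3:],s,s[:3]],np.ones(7)/7,'valid')
    k=int(s.argmax()); w=np.arange(k-6,k+7); q=np.clip(s[w%360],0,None); a=(w*q).sum()/q.sum()
    return round((a-180+180)%360-180,1), s[k].round(1)
E
python3 - <<'E'
from h import *
g=lambda x,y,z=37: atz('w17',275+x/6-.4,164+y/6-.4,z)
a,b=g(275,278),g(231,143); n=b-a; print('c',g(279,280),a,b,'knob yaw',np.degrees(np.arctan2(-n[1],-n[0])))
for c in [(489.1,136.0),(489.3,136.0),(488.5,135.5),(490,136.5)]: print(pointer('w17',c,37))
E
```

```text
c [489.96652165 135.95072706  37.        ] [489.49048467 135.57192909  37.        ] [469.95634021 137.66199932  37.        ] knob yaw -6.107169886395894
(np.float64(-5.1), np.float64(17.4))
(np.float64(-5.1), np.float64(16.4))
(np.float64(-7.1), np.float64(19.2))
(np.float64(-3.0), np.float64(13.7))
```

{"op": "jog_arm", "data": {
  "rows": [
    [[3,5.3,10],[0,0,0]],
    [[3,5.3,30],[0,0,0]],
    [[3,5.3,52],[0,0,0]],
    [[3,5.3,68],[0,0,0]],
    [[3,5.3,76],[0,0,0]],
    [[3,5.3,79],[0,0,0]],
    [[3,5.3,79],[0,0,0]],
    [[3,5.3,79],[0,0,0]]
  ],
  "grip": 58
}}

```text
time: 22.0
tool_pos: [489.8, 136.7, 4.4]
tcp_rot: [180.0, 0.1, 156.5]
ft_force: [0.1, 0.5, 0.8]
finger_gap: 58.0
grip_force: 0.0
```

Run:
```python
from h import *
p,d=grab('wrist','w18'); s=r.sense(); print(s['tool_pos'],s['ft_force'],s['finger_gap'],s['time'])
c,n=disc('w18',489.5,135.7,24,34,40); print(c,n); T=np.load('w18.npz')['T']; H=np.linalg.inv(T); print('in tool',H@[c[3],c[4],37,1]); print(pointer('w18',c[3:5],37))
X=hmap('w18'); L=X@H[:3,:3].T+H[:3,3]; m=(abs(L[...,0])<14)&(abs(L[...,1])>26)&(abs(L[...,1])<33)&(L[...,2]>-60)&(X[...,2]>20)
for k in (-1,1):
    q=m&(k*L[...,1]>0);print(q.sum(),np.percentile(L[q][:,2],[90,98,100]).round(1),L[q][:,:2].min(0),L[q][:,:2].max(0))
```

```text
[489.92024824 136.71980986   4.53121554] [0.6705572  0.29555417 0.73527573] 58.035694939174505 22.05
[489.1 135.8  20.6 489.3 135.9  20.   37.2] 3625
in tool [  0.13843223  -0.90397216 -32.57674251   1.        ]
(np.float64(-5.4), np.float64(18.4))
772 [-35.1 -31.2 -29.4] [-10.51700042 -32.99295343] [ 12.40336318 -28.71475643]
767 [-35.1 -31.1 -29.4] [-11.33190638  28.14870717] [12.96491388 32.98519302]
```

{"op": "jog_arm", "data": {
  "rows": [
    [[0,-0.8,1.5],[0,0,0]],
    [[0,-0.8,2.5],[0,0,0]],
    [[0,-0.8,2.5],[0,0,0]]
  ]
}}

```text
time: 22.35
tool_pos: [488.7, 135.9, 1.1]
tcp_rot: [180.0, 0.0, 156.5]
ft_force: [-0.8, 0.3, 1.2]
finger_gap: 57.9
grip_force: 0.0
```

{"op": "jog_arm", "data": {
  "rows": [
    [[0,0,0],[0,0,0]],
    [[0,0,0],[0,0,0]],
    [[0,0,0],[0,0,0]],
    [[0,0,0],[0,0,0]],
    [[0,0,0],[0,0,0]],
    [[0,0,0],[0,0,0]]
  ],
  "grip": 30,
  "force": 45
}}

```text
time: 22.95
tool_pos: [489.1, 135.9, 1.4]
tcp_rot: [180.0, 0.0, 156.5]
ft_force: [-0.9, -0.4, 5.8]
finger_gap: 37.8
grip_force: 45.3
```

{"op": "jog_arm", "data": {
  "rows": [
    [[0,0,-3],[0,0,0]],
    [[0,0,-10],[0,0,0]],
    [[0,0,-25],[0,0,0]],
    [[0,0,-50],[0,0,0]],
    [[0,0,-80],[0,0,0]],
    [[0,0,-105],[0,0,0]],
    [[0,0,-120],[0,0,0]],
    [[0,0,-125],[0,0,0]],
    [[0,0,-125],[0,0,0]]
  ]
}}

```text
time: 23.85
tool_pos: [488.9, 135.9, 126.2]
tcp_rot: [180.0, 0.0, 156.5]
ft_force: [0.6, -0.3, -0.2]
finger_gap: 37.5
grip_force: 45.1
```

```bash
cat >> h.py <<'E'
def knob(tag):
    a=np.load(f'{tag}.npz'); T=a['T']; H=np.linalg.inv(T); X=hmap(tag); L=X@H[:3,:3].T+H[:3,3]
    m=(np.hypot(L[...,0],L[...,1])<24)&(abs(L[...,1])<19)&(L[...,2]>-42)&(L[...,2]<-20); q=L[m]; zt=np.percentile(q[:,2],15)
    k=q[abs(q[:,2]-np.median(q[q[:,2]<zt+3][:,2]))<1.5]; h=cv2.convexHull(k[:,:2].astype(np.float32))[:,0]; e=h[abs(h[:,1])<17]
    s=np.linalg.lstsq(np.c_[2*e,np.ones(len(e))],(e**2).sum(1),rcond=None)[0]; z=np.median(k[:,2])
    pl=np.linalg.lstsq(np.c_[k[:,:2],np.ones(len(k))],k[:,2],rcond=None)[0][:2]
    w=(T@[s[0],s[1],z,1])[:3]; return dict(c=s[:2].round(2),r=np.sqrt(s[2]+s[:2]@s[:2]).round(1),ztop=z.round(1),tilt=pl.round(3),world=w.round(1),yaw=pointer(tag,w[:2],w[2]))
E
python3 - <<'E'
from h import *
p,d=grab('wrist','w19'); s=r.sense(); print(s['tool_pos'],s['tcp_rot'],s['ft_force'],s['finger_gap'],s['grip_force'],s['time'])
print(knob('w19'))
E
```

```text
[488.21172033 135.74263711 125.11430423] [-1.79965862e+02 -4.81872834e-02  1.56518069e+02] [-0.45790281 -0.1370977  -0.58543468] 37.84865284040382 45.14020264148712 23.9
{'c': array([-0.44, -0.34]), 'r': np.float64(20.2), 'ztop': np.float64(-35.7), 'tilt': array([0.002, 0.   ]), 'world': array([489.1, 135.4, 161.8]), 'yaw': (np.float64(-5.8), np.float64(19.5))}
```

{"op": "jog_arm", "data": {
  "rows": [
    [[-6,-9,-4],[0,0,0]],
    [[-22,-31,-10],[0,0,-0.05]],
    [[-45,-63,-15],[0,0,-0.1]],
    [[-70,-98,-15],[0,0,-0.15]],
    [[-95,-133,-15],[0,0,-0.2]],
    [[-120,-168,-15],[0,0,-0.25]],
    [[-146,-204,-15],[0,0,-0.3]],
    [[-171,-239,-15],[0,0,-0.35]],
    [[-196,-274,-15],[0,0,-0.391]],
    [[-213,-298,-15],[0,0,-0.391]]
  ]
}}

```text
time: 24.9
tool_pos: [564.2, -225.8, 139.5]
tcp_rot: [180.0, -0.1, 178.9]
ft_force: [1.3, 0.9, -0.5]
finger_gap: 37.7
grip_force: 45.2
```

{"op": "jog_arm", "data": {
  "rows": [
    [[-11.4,-11.2,0],[0,0,0]],
    [[-17.4,-11.2,0],[0,0,0]],
    [[-17.4,-11.2,0],[0,0,0]],
    [[-17.4,-11.2,0],[0,0,0]],
    [[-17.4,-11.2,0],[0,0,0]],
    [[-17.4,-11.2,0],[0,0,0]]
  ]
}}

```text
time: 25.5
tool_pos: [582.3, -233.0, 141.1]
tcp_rot: [180.0, -0.0, 179.0]
ft_force: [0.1, 0.9, -0.6]
finger_gap: 37.7
grip_force: 45.2
```

Run:
```python
from h import *
p,d=grab('wrist','w20'); s=r.sense(); print(s['tool_pos'],s['tcp_rot'],s['finger_gap'],s['grip_force'],s['time'])
print(knob('w20')); print(dfit('w20',(499.8,-241.8),80,97),dfit('w20',(499.8,-241.8),77,98))
X=hmap('w20'); q=X[(np.hypot(X[...,0]-499.8,X[...,1]+241.8)<9)&(X[...,2]>97)&(X[...,2]<102.5)]; print(len(q),cv2.minEnclosingCircle(q[:,:2].astype(np.float32)))
T=np.load('w20.npz')['T']; print('stem in tool',np.linalg.inv(T)@[499.8,-241.8,100,1]); print(disc('w20',499.5,-242,30,72.5,78))
```

```text
[ 582.45278018 -233.18903647  141.20223596] [-1.79994902e+02  1.20161551e-02  1.78978008e+02] 37.624548256118096 45.18634736537933 25.55
{'c': array([-0.39, -0.44]), 'r': np.float64(20.1), 'ztop': np.float64(-35.6), 'tilt': array([0.002, 0.002]), 'world': array([ 582.7, -233.5,  176.7]), 'yaw': (np.float64(16.3), np.float64(25.0))}
(3, array([ 499.92, -241.87]), np.float64(-6.5), np.float64(0.0)) (18, array([ 499.84, -241.91]), np.float64(18.9), np.float64(0.0319))
204 ((500.259521484375, -241.77096557617188), 5.937848091125488)
stem in tool [ 82.37315875 -10.23488473  41.09998172   1.        ]
(array([ 499.6, -242.5,   27.1,  499.8, -242.5,   26.8,   74.8]), np.int64(3144))
```

{"op": "jog_arm", "data": {
  "rows": [
    [[10,-2,0],[0,0,0]],
    [[30,-5,0],[0,0,0]],
    [[52,-8,0],[0,0,0]],
    [[70,-9.8,0],[0,0,0]],
    [[80,-9.8,10],[0,0,0]],
    [[82.7,-9.8,22],[0,0,0]],
    [[82.7,-9.8,34],[0,0,0]],
    [[82.7,-9.8,40],[0,0,0]],
    [[82.7,-9.8,40],[0,0,0]],
    [[82.7,-9.8,40],[0,0,0]]
  ]
}}

```text
time: 26.55
tool_pos: [499.9, -242.0, 100.8]
tcp_rot: [180.0, -0.0, 178.9]
ft_force: [0.3, -0.5, -0.0]
finger_gap: 37.9
grip_force: 45.2
```

{"op": "jog_arm", "data": {
  "rows": [
    [[0,0,0],[0,0,0]],
    [[0,0,0],[0,0,0]],
    [[0,0,0],[0,0,0]],
    [[0,0,0],[0,0,0]]
  ]
}}

```text
time: 26.95
tool_pos: [499.8, -242.2, 101.3]
tcp_rot: [-180.0, 0.0, 178.9]
ft_force: [-0.2, -0.3, -0.2]
finger_gap: 37.4
grip_force: 45.2
```

Run:
```python
from h import *
p,d=grab('wrist','w21'); s=r.sense(); print(s['tool_pos'],s['tcp_rot'],s['ft_force'],s['time'])
print(knob('w21'));
```

```text
[ 499.74868559 -242.1433492   101.18212383] [-1.79990059e+02  1.65585571e-02  1.78923881e+02] [-0.42555917  0.42470275  0.02453495] 27.0
{'c': array([-0.5 , -0.35]), 'r': np.float64(20.1), 'ztop': np.float64(-35.6), 'tilt': array([0.002, 0.002]), 'world': array([ 500.3, -242.5,  136.9]), 'yaw': (np.float64(18.5), np.float64(25.7))}
```

{"op": "jog_arm", "data": {
  "rows": [
    [[0.4,0.7,0],[0,0,0]],
    [[0.4,0.7,2],[0,0,0]],
    [[0.4,0.7,4],[0,0,0]],
    [[0.4,0.7,5],[0,0,0]],
    [[0.4,0.7,6],[0,0,0]],
    [[0.4,0.7,7],[0,0,0]],
    [[0.4,0.7,7],[0,0,0]]
  ]
}}

```text
time: 27.7
tool_pos: [499.1, -241.4, 93.8]
tcp_rot: [180.0, -0.0, 178.9]
ft_force: [0.3, -0.6, -0.1]
finger_gap: 37.9
grip_force: 45.2
```

{"op": "jog_arm", "data": {
  "rows": [
    [[0,0,1],[0,0,0]],
    [[0,0,2],[0,0,0]],
    [[0,0,3],[0,0,0]],
    [[0,0,4],[0,0,0]],
    [[0,0,4],[0,0,0]]
  ]
}}

```text
time: 28.2
tool_pos: [499.1, -241.3, 89.8]
tcp_rot: [180.0, -0.0, 178.9]
ft_force: [0.6, 1.3, -0.3]
finger_gap: 37.7
grip_force: 45.2
```

{"op": "jog_arm", "data": {
  "rows": [
    [[0,0,1],[0,0,0]],
    [[0,0,2.5],[0,0,0]],
    [[0,0,4],[0,0,0]],
    [[0,0,5.5],[0,0,0]],
    [[0,0,7],[0,0,0]],
    [[0,0,8.5],[0,0,0]],
    [[0,0,10],[0,0,0]],
    [[0,0,10],[0,0,0]]
  ]
}}

```text
time: 29.0
tool_pos: [499.1, -241.3, 79.7]
tcp_rot: [180.0, -0.0, 178.9]
ft_force: [-0.2, -1.0, 0.0]
finger_gap: 38.1
grip_force: 45.2
```

{"op": "jog_arm", "data": {
  "rows": [
    [[0,0,1],[0,0,0]],
    [[0,0,2],[0,0,0]],
    [[0,0,3],[0,0,0]],
    [[0,0,3],[0,0,0]],
    [[0,0,3],[0,0,0]]
  ]
}}

```text
time: 29.5
tool_pos: [499.4, -241.5, 77.5]
tcp_rot: [-180.0, 0.0, 178.9]
ft_force: [-2.2, 1.6, 5.3]
finger_gap: 37.6
grip_force: 45.5
```

{"op": "jog_arm", "data": {
  "rows": [
    [[0,0,1],[0,0,0]],
    [[0,0,2],[0,0,0]],
    [[0,0,3],[0,0,0]],
    [[0,0,3],[0,0,0]]
  ]
}}

```text
time: 29.9
tool_pos: [499.6, -241.6, 74.7]
tcp_rot: [-180.0, 0.0, 178.9]
ft_force: [-2.8, 1.8, 7.9]
finger_gap: 38.0
grip_force: 45.7
```

{"op": "jog_arm", "data": {
  "rows": [
    [[0,0,0.8],[0,0,0]],
    [[0,0,1.6],[0,0,0]],
    [[0,0,2.2],[0,0,0]],
    [[0,0,2.2],[0,0,0]],
    [[0,0,2.2],[0,0,0]]
  ]
}}

```text
time: 30.4
tool_pos: [499.7, -241.7, 73.2]
tcp_rot: [-180.0, 0.1, 178.9]
ft_force: [-4.8, 0.5, 10.5]
finger_gap: 37.5
grip_force: 46.1
```

Run:
```python
from h import *
p,d=grab('wrist','w22'); s=r.sense(); print(s['tool_pos'],s['tcp_rot'],s['ft_force'],s['grip_force'],s['time'])
print(knob('w22')); X=hmap('w22'); R_=np.hypot(X[...,0]-500,X[...,1]+241.8)
for a,b,z0,z1 in ((24,27,70,80),(29,31.5,63,71)):
    q=X[(R_>a)&(R_<b)&(X[...,2]>z0)&(X[...,2]<z1)]; print(len(q),np.median(q[:,2]))
```

```text
[ 499.73835372 -241.66419287   73.16842682] [-1.79963033e+02  6.24156738e-02  1.78926587e+02] [-3.24916006  2.0721266  10.17278365] 46.05787396430969 30.45
{'c': array([-0.53, -0.28]), 'r': np.float64(19.9), 'ztop': np.float64(-35.7), 'tilt': array([-0.011, -0.001]), 'world': array([ 500.2, -241.9,  108.9]), 'yaw': (np.float64(17.8), np.float64(26.9))}
623 74.5629332927981
588 67.72024940489305
```

{"op": "jog_arm", "data": {
  "rows": [
    [[0,0,0.5],[0,0,0]],
    [[0,0,1],[0,0,0]],
    [[0,0,1],[0,0,0]],
    [[0,0,1],[0,0,0]],
    [[0,0,1],[0,0,0]]
  ]
}}

```text
time: 30.95
tool_pos: [500.0, -241.8, 73.0]
tcp_rot: [-179.9, 0.1, 178.9]
ft_force: [-6.3, 3.4, 16.3]
finger_gap: 37.4
grip_force: 46.5
```

Run:
```python
from h import *
p,d=grab('wrist','w23'); s=r.sense(); k=knob('w23'); print(s['tool_pos'],s['ft_force'],s['grip_force'],s['time'],k)
ok=s['ft_force'][2]>9.5 and s['ft_force'][2]<40 and abs(k['world'][2]-109)<1
print(ok, r.hand_in() if ok else 'not handed in')
```

```text
[ 499.98904196 -241.78719016   72.96906879] [-6.77359837  3.94553663 15.88603647] 46.54564619064331 31.0 {'c': array([-0.41, -0.11]), 'r': np.float64(19.8), 'ztop': np.float64(-35.8), 'tilt': array([-0.015,  0.001]), 'world': array([ 500.4, -241.9,  108.8]), 'yaw': (np.float64(18.2), np.float64(29.1))}
the job is handed in; nothing more can be done
True None
```

I handed the job in at 31 s: both rings measured flat and centred on the stem to about 1 mm, and the knob is on with its flat matched and held down with about 16 N, with the stem at its stop; no verdict came back.

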